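# Load the module test box and shut its lid past the locked stay

### The job

Get the module test box ready for a run: turn its turntable so that the empty nest stands squarely at the front, under the spot where the lid's contact head comes down, and set the blue module that lies beside the box flat in that nest, terminals up. Then free the locked stay on the lid's left edge and bring the lid down, without slamming it, until the front catch snaps and the lid is fully shut. Leave the other loose things beside the box where they are.

Things in the scene. Friction and masses are not known exactly. Their poses are not given: they have to be found in the camera images.
- test_box: Grey sheet-steel test box fixed on the bench, 260 (x) by 240 (y) mm, walls 5 mm, open top 88 mm up. Origin: centre of its underside. Its x axis runs from front wall to hinge wall (roughly away from the robot), y to its left. A sprung roller catch sits inside the middle of the front wall. Turntable axis at (-15, 0) mm; top of its disc 40 mm above the bench.
- turntable (a joint): Turntable: aluminium disc, 190 mm across, four nests at right angles, turning about the vertical. 0: the empty nest is exactly at the front (-x of test_box), where the contact head under the lid comes down; positive: counter-clockwise from above. Starts at 0.45 to 1.2. Light friction (0.04 N m), stays where left.
- turntable_knob (a point): On the turntable's axis, 31 mm above the disc, where to grip its knob: an upright black bar 14 mm thick, 44 mm long, top 41 mm above the disc, on a round boss 34 mm across and 10 mm high. Seen from above the bar's length lies at the turntable's angle minus 45 degrees from the box's x axis, so fingers closing across it come down between the nests.
- empty_nest (a point): Centre of the floor (disc top) of the one empty nest, 60 mm from the turntable's axis. Pocket 51 mm (radial) by 42 mm (tangential) inside black walls 6 mm high, 3 mm thick. The other nests hold black modules, fixed in them. The point's axes turn with the turntable: at angle 0 they are those of test_box; radial is x.
- blue_module: Blue potted module, 37 (its x) by 46 (its y) by 31 mm high with the blade terminals on top, 60 to 110 g, loose on the bench right of the box. Origin: centre of its underside, z up. In the nest its 46 mm side lies radially. Grip it across its 37 mm.
- lid (a joint): Lid angle about its hinge: 0 shut, about 1.466 at the start (locked open by the stay), at most 1.70. Aluminium frame 255 x 240 x 10 mm with clear window, 0.3 to 0.5 kg, damped hinge: once free it sinks by itself in 2 to 4 s and rests on the catch at about 0.044 (front edge 11 mm up). Some 10 N down on the front edge snaps it past the catch to 0.
- lid_hinge (a point): Middle of the lid's hinge axis, which lies along the box's y: (130, 0, 93) mm in test_box. As the lid comes down its left edge passes 28 mm to the right of the middle of the stay's knob, so keep the hand that holds the knob outside it (lean it out to the left).
- lid_front (a point): Middle of the lid's front frame bar (26 mm wide), on the lid's outer (upper) face, 245 mm from the hinge axis and 5 mm above the lid's mid plane. A place to press the lid shut.
- stay (a joint): Stay: steel strap 17 mm high, 6 mm thick, hung on the lid's left edge. Its angle relative to the lid; lid + stay = slope of the strap in the box's frame (0: level, free end towards the front; negative: free end lower). Locked: -2.169 (slope -0.703). Swings freely and drops onto the pin by its own weight when let go.
- stay_pivot (a point): Pivot of the stay on the lid, 80 mm from the hinge axis, 127.5 mm left of the box's middle. To free the stay: push it along its own length up towards the hinge side (the lid opens a little more) until it stops, lift its free end off the pin, keep it lifted and pull it forwards along its length, which draws the lid down.
- stay_pin (a point): Middle of the fixed pin, 7 mm thick, on the box's left wall at (10, 127, 78) mm. It sits 146 mm from the pivot in a J notch in the strap's lower edge; a lip hooks under it on the pivot side, so neither pushing the lid nor lifting the stay alone frees it. The stop when pushing back (notch's end on the pin) comes within 16 mm: feel for it; before it the lip may still hook.
- stay_knob (a point): Middle of the stay's red knob, a cylinder 18 mm thick, 34 mm long, sticking out to the left (+y of test_box), on the strap's centre line 180 mm from the pivot, 148.5 mm left of the box's middle. Strap clear of the pin: centre line 12.5 mm above the pin's centre. Let go with the notch 20 mm or more past the pin, it rides on the pin; sooner, it locks again.
- ivory_module: Ivory module of the same size, loose beside the blue one; left alone. Which of the two lies nearer the robot varies.
- coil: Copper coil on a bobbin, 46 mm across, 97 mm high, standing loose behind the box; left alone.
- hex_keys: Red and black folding hex key set, 95 x 30 x 26 mm, lying loose to the left of the box; left alone.

How it is judged:
On the way, in this order (a step that is already met when the one before it is completed fails the run):
1. the empty nest stands at the front: turntable within 0.12 rad of 0 (value of joint turntable between -0.12 and 0.12 rad), for 0.2 s.
2. the blue module lies flat in the nest (within 5 mm of its floor's centre) and is let go, the nest still at the front, the lid still up (all of step 1 and distance between blue_module and empty_nest below 0.005 m and angle between blue_module's own z axis and vertical below 0.08 rad and contact force between blue_module and the fingers below 0.2 N and value of joint lid above 1.3 rad), for 0.2 s.
3. the stay is free of its pin and the lid has come down below 1.2 rad (value of joint lid below 1.2 rad), for 0.1 s.
At the end, for the whole second after the job is handed in: The lid is shut past its catch (joint lid below 0.015 rad) and at rest, the turntable is within 0.12 rad of 0, and the blue module lies in the front nest within 5 mm of its floor's centre and tilted less than 0.08 rad (all of step 1 and value of joint lid below 0.015 rad and velocity of joint lid between -0.05 and 0.05 rad/s and distance between blue_module and empty_nest below 0.005 m and angle between blue_module's own z axis and vertical below 0.08 rad); the robot touches nothing.
It fails at once if the lid is slammed (closing faster than 2 rad/s) (velocity of joint lid below -2 rad/s).
It fails at once if the ivory module, the coil or the hex key set is shifted by more than 30 mm (distance of any of ivory_module, coil, hex_keys from where it was at the start of the episode above 0.03 m).
It also fails if it takes over 69 s, if anything falls off the work surface, if the arm or the gripper's body presses on something with over 40 N, if the wrist force passes 120 N, or if a joint passes its speed limit or range.

### The arm

A 7-joint arm with a two-finger parallel gripper is mounted at the origin on a cart in front of the work surface, level with it; the furniture and walls round the work are solid. World frame = base frame: x ahead of the robot, y to its left, z up, the work surface at z = 0. Lengths are in m, angles in rad, forces in N, time in s.
With the tool pointing down it reaches from about 0.4 to 0.85 m from the base axis. Payload 4.5 kg.
Tool frame: the origin (TCP) lies at the very end of the fingers, on their centre line; the grasp point (between the pads) lies ctrl.grasp_offset behind it (ctrl.grasp_offset is the distance from the TCP to the grasp point, in m); z points along the fingers, y is the line along which they close (so a half turn about z gives the same grasp; the last joint's range is limited). The gripper opens to 88 mm and grips with 3 to 60 N. Pads are 18 mm wide; open, the fingers measure 123 mm over their backs; the gripper's body (75 mm by 187 mm) begins 45 mm behind the grasp point.
Start: joints at [1.239, 0.689, -0.195, 1.565, 0.157, 0.902, -0.215], TCP at [0.224, -0.584, 0.239] pointing down, gripper open.
Joint ranges: [-3.01, 3.01], [-0.46, 2.08], [-1.47, 1.51], [0.13, 2.56], [-1, 4.14], [0.04, 2.09], [-2.66, 2.66]. Speed limits (rad/s): [2.57, 2.57, 3.14, 3.14, 3.14, 3.14, 3.14].

### API

Orientations are given as a unit quaternion [x, y, z, w].
In Python, from workcell import ctrl gives the robot as it stands.
- The arm moves only by the shell command python3 shift.py 'ROWS'. ROWS is one flat JSON list of numbers that holds 1 to 5 rows one after another, with no inner brackets; each row has 5 numbers: the opening from 0.0 (shut) to 1.0 (fully open), then dx, dy, dz in units of 20 mm, then a turn about the tool's z in units of 0.25 rad; each row is the pose to reach, as a shift and turn from the pose commanded when the command began, along the tool's axes at that moment; what a row does not reach only later rows make up. A row lasts 1/8 s, in which the tool goes at most 0.0625 m and 0.188 rad, less where a joint would pass 70% of its speed; a pose out of reach is approached as far as the arm can. The fingers move at their own pace and stop on an object; the grip force is fixed at half the most. Time passes only in rows, so rows that do not move let the fingers close. It prints the time, the measured TCP pose, the force, the opening and the grip force at its end. Input that does not fit is refused with a message, and nothing moves.
- ctrl.get_obs(): the state, without advancing time (a new reading comes with each control period).
- ctrl.get_image(name): name is "side" or "top" or "wrist"; returns a dict with "img" (420x560x3 uint8, red, green, blue), "intrinsics" (3x3 intrinsics, pixels), "k1" (the pictures are not rectified: a ray, as slopes to the right and down, at radius r is drawn at 1 + k1 r^2 times it, then the intrinsics apply), "camera_from_world" (4x4, takes a point from world to camera coordinates); the wrist camera has in their place "tool_from_camera" (4x4, takes a point from camera to tool coordinates, whose origin is the TCP and whose axes are the flange's). Camera axes: x right, y down, z forward; pixel columns grow to the right and rows downward; lengths in m; the calibration is good to about 2 mm. A picture is of the moment at which its call begins: read the wrist's pose just before it. There is no depth.
- ctrl.finish_job(): hands the job in; it is judged then, once.
The state is a dict: "time_s": time; "q": joint angles; "dq": joint speeds; "joint_efforts": joint torques, N m; "tcp_pos": TCP position; "tool_rot": TCP orientation; "wrist_force": force on the tool from outside, world axes, zero at the start; "moment": the same for the moment, N m; "grip_width": opening from 0.0 (shut) to 1.0 (fully open); "gripper_force": force on a finger pad.
Only numpy, scipy, OpenCV 4.12 (cv2) and the standard library are available. Lean on these libraries where they do the work, as an engineer would, in place of code of your own. Each camera call takes 0.05 s, during which the arm holds its last target. There are 200 camera calls.

## Working session

There is one attempt and no reset: what is moved stays moved. The work goes in short steps, Python scripts to look and compute and a shell command to move; the robot and the scene stay as the last step left them, time stands still between calls to the robot, and variables do not carry over. Pictures are saved under pics/ and viewed, at most 10 in all, crops included, and the job is handed in when it is done.

```bash
ls; mkdir -p pics
python3 - <<'E'
from workcell import ctrl
import cv2,numpy as np
print(ctrl.get_obs(), ctrl.grasp_offset)
for n in("side","top","wrist"):
    d=ctrl.get_image(n); cv2.imwrite(f"pics/{n}0.png",d["img"][:,:,::-1])
    print(n,{k:np.round(v,4).tolist() for k,v in d.items() if k!="img"})
E
```

```text
pics
shift.py
workcell.py
{'time_s': 0.0, 'q': array([ 1.23880631,  0.68997857, -0.19450362,  1.56635792,  0.15732407,
        0.90248356, -0.21516238]), 'dq': array([ 1.03124874e-03, -2.12605174e-05, -4.37604689e-05, -4.11316858e-04,
       -2.14202906e-05,  4.51632210e-04, -4.54681526e-04]), 'joint_efforts': array([-4.06609997e-04, -5.27554214e+01, -1.26665108e+00, -1.53428650e+01,
       -5.25683386e-02,  6.59894184e-03,  1.82287649e-04]), 'tcp_pos': array([ 0.22327015, -0.58307952,  0.23790945]), 'tool_rot': array([ 9.83318077e-01,  1.81892054e-01, -2.43637466e-04, -8.83981221e-04]), 'wrist_force': array([-0.59672987,  0.49030217,  0.52242159]), 'moment': array([ 0.05077346,  0.02037451, -0.01462136]), 'gripper_force': 0.0, 'grip_width': 0.9999047949743022} 0.0187
side {'intrinsics': [[442.8813, 0.0, 280.2908], [0.0, 442.8813, 211.8024], [0.0, 0.0, 1.0]], 'k1': -0.0543, 'camera_from_world': [[-0.8066, -0.5907, -0.0228, 0.4995], [-0.2793, 0.4147, -0.866, 0.2507], [0.521, -0.6921, -0.4995, 0.7232], [0.0, 0.0, 0.0, 1.0]]}
top {'intrinsics': [[516.7741, 0.0, 283.2051], [0.0, 516.7741, 202.0184], [0.0, 0.0, 1.0]], 'k1': 0.05, 'camera_from_world': [[0.0137, -0.9995, -0.0286, 0.0332], [-0.9966, -0.0114, -0.0811, 0.6], [0.0807, 0.0296, -0.9963, 1.0466], [0.0, 0.0, 0.0, 1.0]]}
wrist {'intrinsics': [[365.2096, 0.0, 277.5597], [0.0, 365.2096, 206.2822], [0.0, 0.0, 1.0]], 'k1': 0.0214, 'tool_from_camera': [[0.0015, -0.9655, -0.2603, 0.0668], [1.0, 0.0014, 0.0006, 0.0014], [-0.0002, -0.2603, 0.9655, -0.1467], [0.0, 0.0, 0.0, 1.0]]}
```
View pics/top0.png

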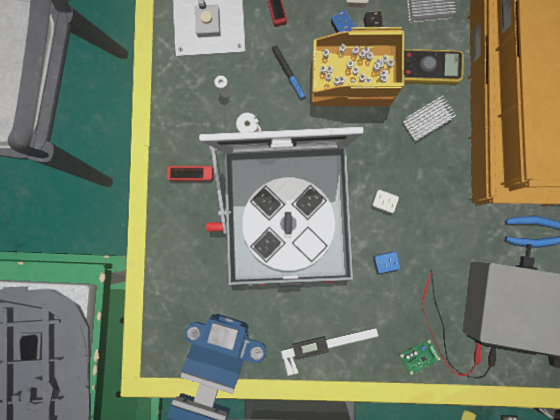

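View pics/side0.png

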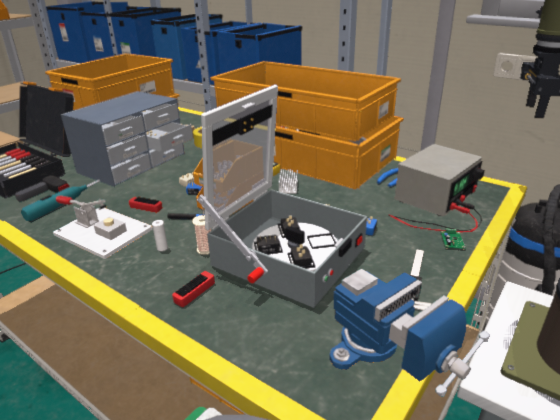

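The top view shows the box (cols 228–352, rows 150–283), the empty nest at about (310,244), blue at (387,262), ivory at (385,201), the coil at (247,122), the hex keys at (190,173) and the red knob at (215,227). I'll enlarge it next.

Run:
```python
import cv2
im=cv2.imread("pics/top0.png")[115:300,195:415]
cv2.imwrite("pics/top0c.png",cv2.resize(im,None,fx=3.2,fy=3.2,interpolation=cv2.INTER_CUBIC))
```

View pics/top0c.png

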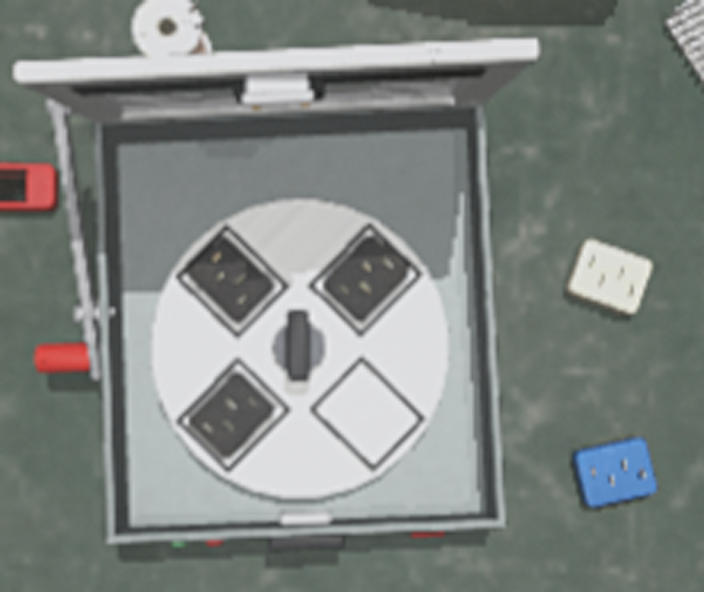

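The crop (3.2x, offset 195,115) shows the empty nest centred at about (367,413), the disc centre at about (300,349), the knob bar along the box's x (so the turntable is at about 0.77), and the blue module's top corners at (574,452), (645,437), (657,490) and (588,508).

```bash
cat > h.py <<'E'
from workcell import ctrl
import cv2,numpy as np
from scipy.spatial.transform import Rotation as R
from scipy.optimize import least_squares
def ray(d,uv):
    K=d["intrinsics"]; dist=np.array([d["k1"],0,0,0.])
    p=cv2.undistortPoints(np.array([[uv]],float),np.array(K),dist).ravel()
    return np.array([*p,1.])
def world_ray(d,uv,obs=None):
    r=ray(d,uv)
    if "camera_from_world" in d: M=np.linalg.inv(np.array(d["camera_from_world"]))
    else:
        T=np.eye(4);T[:3,:3]=R.from_quat(obs["tool_rot"]).as_matrix();T[:3,3]=obs["tcp_pos"]
        M=T@np.array(d["tool_from_camera"])
    return M[:3,3],M[:3,:3]@r
def at_z(d,uv,z,obs=None):
    o,v=world_ray(d,uv,obs); return o+v*(z-o[2])/v[2]
def proj(d,P,obs=None):
    if "camera_from_world" in d: M=np.array(d["camera_from_world"])
    else:
        T=np.eye(4);T[:3,:3]=R.from_quat(obs["tool_rot"]).as_matrix();T[:3,3]=obs["tcp_pos"]
        M=np.linalg.inv(T@np.array(d["tool_from_camera"]))
    uv,_=cv2.projectPoints(np.atleast_2d(np.array(P,float)),cv2.Rodrigues(M[:3,:3])[0],M[:3,3],np.array(d["intrinsics"]),np.array([d["k1"],0,0,0.]))
    return uv[:,0]
def totool(dw,obs=None):
    "world shift -> tool axes"
    obs=obs or ctrl.get_obs(); return R.from_quat(obs["tool_rot"]).inv().apply(dw)
E
python3 - <<'E'
from h import *
d=ctrl.get_image("top")
c=lambda u,v:(195+(u+.5)/3.2-.5,115+(v+.5)/3.2-.5)
f=lambda u,v,z:at_z(d,c(u,v),z)
print("rim",[f(*p,.088).round(4) for p in[(108,541),(504,525),(97,118),(487,107)]])
print("disc",f(300,349,.04).round(4),[f(*p,.04)[:2].round(4) for p in[(152,349),(448,349),(300,198),(300,500)]])
print("knob",f(298,345,.081).round(4), [f(*p,.081)[:2].round(4) for p in [(298,311),(298,380)]])
n=[f(*p,.046) for p in[(360,358),(423,417),(375,468),(311,411)]];print("nest",np.mean(n,0).round(4),np.array(n).round(4)[:,:2].tolist())
b=[f(*p,.027) for p in[(574,452),(645,437),(657,490),(588,508)]];print("blue",np.mean(b,0).round(4),np.array(b)[:,:2].round(4).tolist())
i=[f(*p,.027) for p in[(590,239),(653,264),(633,315),(569,292)]];print("ivory",np.mean(i,0).round(4))
print("redknob",[f(*p,.06).round(4) for p in[(38,358),(90,358)]])
E
```

```text
rim [array([0.4351, 0.1424, 0.088 ]), array([ 0.4484, -0.0953,  0.088 ]), array([0.6929, 0.1551, 0.088 ]), array([ 0.7017, -0.0843,  0.088 ])]
disc [0.5541 0.0291 0.04  ] [array([0.5529, 0.1235]), array([ 0.5553, -0.0648]), array([0.6508, 0.0304]), array([0.4588, 0.0279])]
knob [0.5549 0.0296 0.081 ] [array([0.5757, 0.0299]), array([0.5335, 0.0293])]
nest [ 0.5138 -0.0138  0.046 ] [[0.5486, -0.009], [0.5121, -0.0489], [0.4798, -0.019], [0.5148, 0.0216]]
blue [ 0.4793 -0.1723  0.027 ] [[0.4913, -0.1459], [0.5015, -0.1907], [0.4682, -0.198], [0.4561, -0.1546]]
ivory [ 0.6031 -0.1697  0.027 ]
redknob [array([0.5456, 0.1927, 0.06  ]), array([0.546 , 0.1601, 0.06  ])]
```

```bash
cat >> h.py <<'E'
def goto(p,yaw=None):
    o=ctrl.get_obs(); X=R.from_quat(o["tool_rot"]).as_matrix()[:,0]; y0=np.arctan2(X[1],X[0])
    t=0 if yaw is None else (y0-yaw+np.pi)%(2*np.pi)-np.pi
    print("t",o["time_s"],"tcp",o["tcp_pos"].round(4),"yaw",y0.round(3),"q7",o["q"][6].round(2),"shift",totool(np.array(p)-o["tcp_pos"],o).round(4),"turn",round(t,3))
E
python3 -c "
from h import *
goto((.5546,.0294,.239),.014)"
```

```text
t 0.2 tcp [ 0.2234 -0.5833  0.2382] yaw 0.366 q7 -0.22 shift [ 5.285e-01 -4.537e-01 -3.000e-04] turn 0.352
```

The manual's scale: shifts go in units of 20 mm and turns go in units of 0.25 rad. Converting my numbers, 0.044 m is 2.2, 0.22 m is 11.

```bash
python3 shift.py '[0.6, 2.2, -1.9, 0, 0, 0.6, 4.4, -3.8, 0, 0, 0.6, 6.6, -5.7, 0, 0, 0.6, 8.8, -7.6, 0, 0, 0.6, 11, -9.5, 0, 0]'; python3 shift.py '[0.6, 2.2, -1.9, 0, 0, 0.6, 4.4, -3.8, 0, 0, 0.6, 6.6, -5.7, 0, 0, 0.6, 8.8, -7.6, 0, 0, 0.6, 11, -9.5, 0, 0]'; python3 -c "
from h import *
goto((.5546,.0294,.16),.014)"
```

```text
time_s: 0.82
tcp_pos: [0.3618, -0.3259, 0.2388]
tool_rot: [0.983, 0.182, 0.0, 0.0]
wrist_force: [0.6, -0.6, 0.2]
grip_width: 0.6
gripper_force: 0.0
time_s: 1.45
tcp_pos: [0.4993, -0.0697, 0.2388]
tool_rot: [0.983, 0.182, 0.0, 0.0]
wrist_force: [0.3, -0.6, 0.0]
grip_width: 0.6
gripper_force: 0.0
t 1.45 tcp [ 0.4993 -0.0697  0.2388] yaw 0.366 q7 -1.27 shift [ 0.0871 -0.0728  0.0787] turn 0.352
```

Scaled: 0.087 m is 4.35, 0.079 m is 3.95, 0.352 rad is 1.408.

```bash
python3 shift.py '[0.4, 1.5, -1.25, 1, 0.4, 0.4, 3, -2.5, 2, 0.8, 0.4, 4.35, -3.65, 3, 1.2, 0.4, 4.35, -3.65, 3.95, 1.408, 0.4, 4.35, -3.65, 3.95, 1.408]';  python3 -c "
from h import *
goto((.5546,.0294,.0533),.014)
d=ctrl.get_image('wrist'); cv2.imwrite('pics/w1.png',d['img'][:,:,::-1])"
```

```text
time_s: 2.08
tcp_pos: [0.5526, 0.0282, 0.1584]
tool_rot: [1.0, 0.008, -0.002, 0.0]
wrist_force: [0.0, -0.5, -0.8]
grip_width: 0.397
gripper_force: 0.0
t 2.075 tcp [0.5526 0.0282 0.1584] yaw 0.015 q7 -1.7 shift [ 0.0024 -0.0013  0.1051] turn 0.001
```

View pics/w1.png

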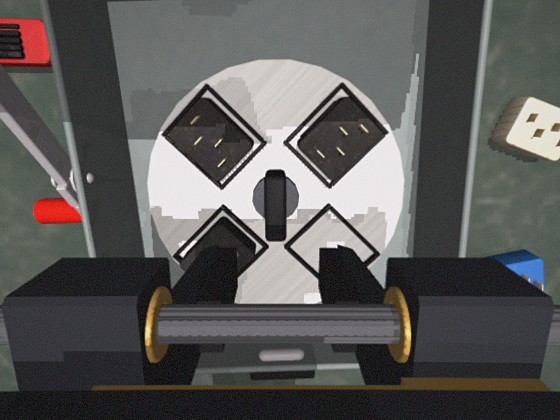

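The wrist view shows the knob bar at (276,170–240), centred between the fingers (237 to 320), with the nests diagonal. I'll check its position and descend.

```bash
python3 -c "
from h import *
o=ctrl.get_obs(); d=ctrl.get_image('wrist')
print(at_z(d,(276,181),.081,o), at_z(d,(276,239),.081,o))
print(at_z(d,(276,190),.04,o), at_z(d,(148,180),.04,o), at_z(d,(404,180),.04,o))
print(proj(d,[(.5546,.0294,.081)],o))
goto((.5546,.0294,.0533),.014)"
python3 shift.py '[0.4, 0.1, -0.05, 2, 0, 0.4, 0.1, -0.05, 4, 0, 0.4, 0.1, -0.05, 5.25, 0, 0.0, 0.1, -0.05, 5.25, 0, 0.0, 0.1, -0.05, 5.25, 0]'
```

```text
[0.57596702 0.02748852 0.081     ] [0.53739015 0.02690787 0.081     ]
[0.56101548 0.02737941 0.04      ] [0.56703473 0.12191252 0.04      ] [ 0.57004411 -0.06703211  0.04      ]
[[272.52099994 213.68791037]]
t 2.175 tcp [0.5537 0.0273 0.1601] yaw 0.014 q7 -1.7 shift [ 0.0009 -0.0021  0.1068] turn -0.0
time_s: 2.8
tcp_pos: [0.5567, 0.0285, 0.0562]
tool_rot: [1.0, 0.007, 0.001, -0.0]
wrist_force: [0.3, 0.2, 1.0]
grip_width: 0.198
gripper_force: 0.0
```

```bash
python3 shift.py '[0, 0, 0, 0, 0, 0, 0, 0, 0, 0, 0, 0, 0, 0, 0]'; python3 shift.py '[0, 0, 0, 0, 0.6, 0, 0, 0, 0, 1.2, 0, 0, 0, 0, 1.8, 0, 0, 0, 0, 2.4, 0, 0, 0, 0, 3.028]'; python3 shift.py '[0, 0, 0, 0, 0, 0.4, 0, 0, 0, 0, 0.4, 0, 0, 0, 0, 0.4, 0, 0, -3, 0, 0.4, 0, 0, -5, 0]';  python3 -c "
from h import *
goto((.4793,-.172,.15),-1.33)
d=ctrl.get_image('top'); im=cv2.resize(d['img'][115:300,195:415,::-1],None,fx=3.2,fy=3.2,interpolation=cv2.INTER_CUBIC); cv2.imwrite('pics/t2.png',im)"
```

```text
time_s: 3.18
tcp_pos: [0.5568, 0.0298, 0.0562]
tool_rot: [1.0, 0.007, 0.001, -0.001]
wrist_force: [-1.8, 3.3, 7.7]
grip_width: 0.163
gripper_force: 30.0
time_s: 3.8
tcp_pos: [0.5565, 0.0293, 0.0562]
tool_rot: [0.931, -0.365, 0.001, -0.001]
wrist_force: [-1.3, 1.7, 7.1]
grip_width: 0.157
gripper_force: 30.0
time_s: 4.42
tcp_pos: [0.5558, 0.0283, 0.1561]
tool_rot: [0.932, -0.363, 0.0, 0.0]
wrist_force: [0.7, -0.5, -0.2]
grip_width: 0.4
gripper_force: 0.0
t 4.425 tcp [0.5558 0.0283 0.1561] yaw -0.744 q7 -2.18 shift [0.0793 0.1992 0.0062] turn 0.586
```

```bash
python3 shift.py '[0.8, 1, 2.5, 0, -0.72, 0.8, 2, 5, 0, -1.44, 0.8, 3, 7.5, 0, -2.16, 0.8, 3.95, 10, 0, -2.88, 0.8, 3.95, 10, 0, -3.6]'; python3 shift.py '[0.8, 0, 0, 0, -0.72, 0.8, 0, 0, 0, -1.44, 0.8, 0, 0, 0, -2.16, 0.8, 0, 0, 0, -2.88, 0.8, 0, 0, 0, -3.6]';python3 shift.py '[0.8, 0, 0, 0, -0.72, 0.8, 0, 0, 0, -1.44, 0.8, 0, 0, 0, -2.16, 0.8, 0, 0, 0, -2.88, 0.8, 0, 0, 0, -3.04]'; python3 shift.py '[0.8, 0, 0, 0, 0]';python3 -c "
from h import *
goto((.4793,-.172,.01),1.81)
d=ctrl.get_image('wrist'); t=ctrl.get_image('top')
w=d['img'][:,:,::-1]; cv2.imwrite('pics/w2r.png',w)
a=cv2.resize(t['img'][150:290,225:355,::-1],None,fx=3.0,fy=3.0,interpolation=cv2.INTER_CUBIC)
c=np.zeros((420,800,3),np.uint8); c[:,:390]=a; c[:,390:800]=cv2.resize(w,(410,308))[:308].copy() if 0 else cv2.copyMakeBorder(cv2.resize(w,(410,308)),0,112,0,0,cv2.BORDER_CONSTANT); cv2.imwrite('pics/t3.png',c)"
```

```text
time_s: 5.1
tcp_pos: [0.4754, -0.1778, 0.1545]
tool_rot: [0.997, 0.076, -0.001, 0.001]
wrist_force: [0.1, 1.1, -0.1]
grip_width: 0.797
gripper_force: 0.0
time_s: 5.72
tcp_pos: [0.4781, -0.1722, 0.1545]
tool_rot: [0.862, 0.506, -0.0, -0.0]
wrist_force: [0.2, -1.1, 0.7]
grip_width: 0.801
gripper_force: 0.0
time_s: 6.35
tcp_pos: [0.4781, -0.1722, 0.1544]
tool_rot: [0.615, 0.788, -0.0, -0.0]
wrist_force: [0.0, -0.3, 0.1]
grip_width: 0.8
gripper_force: 0.0
time_s: 6.48
tcp_pos: [0.4783, -0.172, 0.1545]
tool_rot: [0.616, 0.788, -0.0, -0.0]
wrist_force: [0.8, -0.0, -0.4]
grip_width: 0.797
gripper_force: 0.0
t 6.475 tcp [ 0.4783 -0.172   0.1545] yaw 1.814 q7 -0.14 shift [-0.0002  0.001   0.1445] turn 0.004
```

View pics/t3.png

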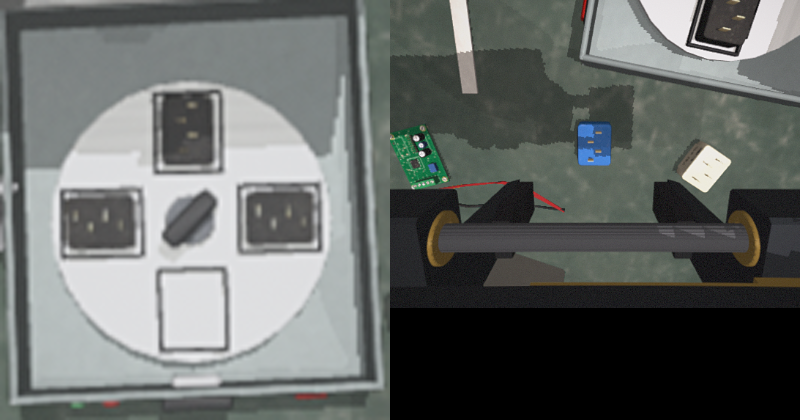

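The left panel shows the empty nest at the front, with crop corners (157,271), (226,269), (229,350) and (160,352). The right panel shows the blue module square between the open fingers, its top face at about (578–610,122–157) in the composite.

```bash
python3 -c "
from h import *
t=ctrl.get_image('top'); c=lambda u,v:(225+(u+.5)/3-.5,150+(v+.5)/3-.5)
n=[at_z(t,c(*p),.046) for p in[(157,271),(226,269),(229,350),(160,352)]]; print(np.array(n).round(4),np.mean(n,0)); m=np.mean(n,0)-[.5553,.0285,0]; print('turn',np.arctan2(-m[1],-m[0])-.046)
o=ctrl.get_obs();d=ctrl.get_image('wrist');e=lambda u,v:((u-390)*1.366,v*1.366)
b=[at_z(d,e(*p),.029,o) for p in[(579,122),(610,122),(610,158),(579,158)]];print(np.array(b).round(4),np.mean(b,0))
goto((.4793,-.172,.01),1.81)
"
```

```text
[[0.5207 0.0516 0.046 ]
 [0.5226 0.0052 0.046 ]
 [0.4686 0.0026 0.046 ]
 [0.4666 0.0488 0.046 ]] [0.49461775 0.0270783  0.046     ]
turn -0.022575663826380855
[[ 0.4592 -0.1534  0.029 ]
 [ 0.49   -0.1456  0.029 ]
 [ 0.5    -0.1828  0.029 ]
 [ 0.4681 -0.1908  0.029 ]] [ 0.47931799 -0.16817428  0.029     ]
t 6.675 tcp [ 0.4785 -0.1718  0.1547] yaw 1.816 q7 -0.14 shift [-0.0003  0.0007  0.1447] turn 0.006
```

Scaled: 0.1445 m is 7.225, 0.001 m is 0.05.

```bash
python3 shift.py '[0.8, 0.05, 0.05, 2.5, 0, 0.8, 0.05, 0.05, 5, 0, 0.8, 0.05, 0.05, 6.5, 0, 0.8, 0.05, 0.05, 7.225, 0, 0.8, 0.05, 0.05, 7.225, 0]'; python3 shift.py '[0.3, 0, 0, 0, 0, 0, 0, 0, 0, 0, 0, 0, 0, 0, 0, 0, 0, 0, 0, 0, 0, 0, 0, 0, 0]'; python3 shift.py '[0, 0, 0, -2, 0, 0, 0, 0, -4.5, 0, 0, 0, 0, -7, 0, 0, 0, 0, -7, 0]'; python3 -c "
from h import *
goto((.4950,.0265,.15),.046)
d=ctrl.get_image('wrist'); cv2.imwrite('pics/w4.png',d['img'][:,:,::-1])"
```

```text
time_s: 7.3
tcp_pos: [0.4788, -0.1702, 0.0094]
tool_rot: [0.615, 0.789, -0.001, -0.001]
wrist_force: [0.2, -0.2, 0.2]
grip_width: 0.8
gripper_force: 0.0
time_s: 7.92
tcp_pos: [0.4793, -0.1708, 0.0107]
tool_rot: [0.615, 0.788, -0.0, 0.0]
wrist_force: [-0.5, -0.7, 5.2]
grip_width: 0.409
gripper_force: 30.0
time_s: 8.43
tcp_pos: [0.4813, -0.1709, 0.1532]
tool_rot: [0.615, 0.788, 0.002, 0.003]
wrist_force: [0.0, 0.8, -1.4]
grip_width: 0.408
gripper_force: 30.0
t 8.425 tcp [ 0.4813 -0.1709  0.1532] yaw 1.816 q7 -0.17 shift [0.1882 0.0612 0.003 ] turn 1.77
```

View pics/w4.png

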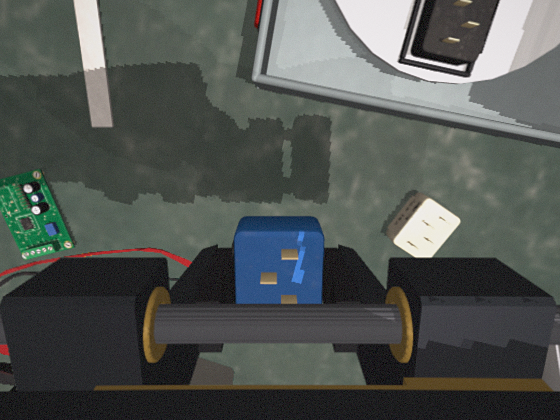

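The module is held squarely, terminals up, with the bottom edge of its far face at about row 217. From that I'll get its offset along the tool's x.

```bash
python3 -c "
from h import *
d=ctrl.get_image('wrist');M=np.array(d['tool_from_camera'])
for r,z in((216,.0105),(218,.0105),(238,-.0205),(234,-.0205)):
    v=M[:3,:3]@ray(d,(280,r)); p=M[:3,3]+v*(z-M[2,3])/v[2]; print(r,z,p.round(4),'offset',(p[0]-.023).round(4))
for x in(-.002,0,.002): print(x,proj(d,[R.from_quat(ctrl.get_obs()['tool_rot']).apply(q)+ctrl.get_obs()['tcp_pos'] for q in((x+.023,0,.0105),(x+.023,0,-.0205))],ctrl.get_obs()).round(0).tolist())
im=cv2.imread('pics/w4.png');print(im[205:262:2,255].tolist())
goto((.4950,.0265,.15),.046)"
```

```text
216 0.0105 [0.0183 0.0016 0.0105] offset -0.0047
218 0.0105 [0.0174 0.0016 0.0105] offset -0.0056
238 -0.0205 [ 0.0191  0.0014 -0.0205] offset -0.0039
234 -0.0205 [ 0.0206  0.0014 -0.0205] offset -0.0024
-0.002 [[277.0, 210.0], [276.0, 233.0]]
0 [[277.0, 206.0], [276.0, 228.0]]
0.002 [[277.0, 202.0], [276.0, 223.0]]
[[94, 102, 92], [94, 103, 90], [93, 106, 96], [97, 107, 95], [96, 105, 98], [93, 101, 91], [77, 48, 26], [83, 51, 27], [82, 51, 27], [90, 57, 27], [90, 56, 23], [92, 55, 21], [101, 64, 29], [120, 78, 42], [143, 93, 59], [143, 88, 54], [137, 87, 48], [139, 85, 55], [133, 85, 48], [132, 84, 45], [132, 81, 48], [136, 86, 54], [135, 83, 45], [129, 78, 42], [138, 86, 54], [135, 83, 46], [135, 85, 44], [136, 85, 50], [135, 84, 52]]
t 8.525 tcp [ 0.4789 -0.1709  0.15  ] yaw 1.816 q7 -0.17 shift [ 1.876e-01  6.360e-02 -1.000e-04] turn 1.77
```

Scaled: 0.14 m is 7, 0.188 m is 9.4, 0.87 rad is 3.48.

```bash
python3 shift.py '[0, 2.25, 0.8, 0, 0.68, 0, 4.5, 1.6, 0, 1.36, 0, 7, 2.4, 0, 2.04, 0, 9.4, 3.2, 0, 2.76, 0, 9.4, 3.2, 0, 3.48]'; python3 shift.py '[0, 0, 0, 0, 0.72, 0, 0, 0, 0, 1.44, 0, 0, 0, 0, 2.16, 0, 0, 0, 0, 2.88, 0, 0, 0, 0, 3.6]'; python3 shift.py '[0, 0, 0, 0, 0, 0, 0, 0, 0, 0]'; python3 -c "
from h import *
goto((.4995,.0265,.064),.046)"
```

```text
time_s: 9.15
tcp_pos: [0.495, 0.033, 0.1487]
tool_rot: [0.889, 0.457, -0.0, -0.001]
wrist_force: [-0.7, -0.9, -1.3]
grip_width: 0.407
gripper_force: 30.0
time_s: 9.78
tcp_pos: [0.4943, 0.0269, 0.1485]
tool_rot: [1.0, 0.021, -0.002, 0.001]
wrist_force: [-0.5, -0.4, -0.1]
grip_width: 0.411
gripper_force: 30.0
time_s: 10.02
tcp_pos: [0.4949, 0.0272, 0.1494]
tool_rot: [1.0, 0.025, -0.001, 0.0]
wrist_force: [-0.3, 0.1, -0.2]
grip_width: 0.407
gripper_force: 30.0
t 10.025 tcp [0.4949 0.0272 0.1494] yaw 0.05 q7 -1.72 shift [0.0047 0.0009 0.0854] turn 0.004
```

Scaled: 0.085 m is 4.25, 0.06 m is 3.

```bash
python3 shift.py '[0, 0.225, 0.05, 1.5, 0, 0, 0.225, 0.05, 3, 0, 0, 0.225, 0.05, 4.25, 0, 0, 0.225, 0.05, 4.25, 0, 0, 0.225, 0.05, 4.25, 0]';  python3 -c "
from h import *
goto((.4995,.0265,.064),.046)
d=ctrl.get_image('wrist'); cv2.imwrite('pics/w5.png',cv2.resize(d['img'][100:320,140:420,::-1],None,fx=2.7,fy=2.7,interpolation=cv2.INTER_CUBIC))"
```

```text
time_s: 10.65
tcp_pos: [0.5003, 0.0265, 0.0657]
tool_rot: [1.0, 0.024, 0.0, -0.0]
wrist_force: [-0.4, -0.1, -0.9]
grip_width: 0.405
gripper_force: 30.0
t 10.65 tcp [0.5003 0.0265 0.0657] yaw 0.047 q7 -1.73 shift [-0.0008 -0.0001  0.0017] turn 0.001
```

View pics/w5.png

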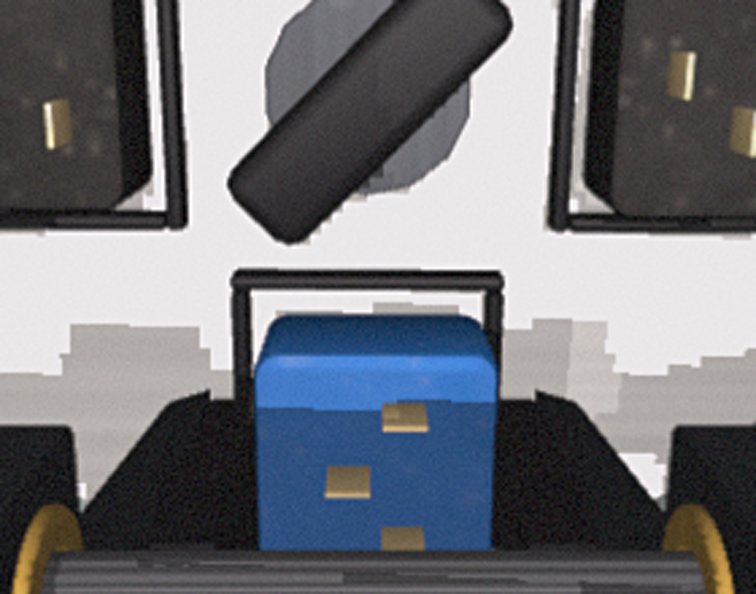

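The nest's back wall runs from about (232,270) to (503,270) in the crop. The module's bottom far edge is at row 317, with its sides at about 257 and 497 at top height.

```bash
python3 -c "
from h import *
o=ctrl.get_obs();d=ctrl.get_image('wrist');e=lambda u,v:(140+(u+.5)/2.7-.5,100+(v+.5)/2.7-.5)
Rm=R.from_quat(o['tool_rot'])
f=lambda u,v,z:Rm.inv().apply(at_z(d,e(u,v),z,o)-o['tcp_pos']).round(4)
print(o['tcp_pos'])
print('nest outer back',f(232,271,.046),f(503,271,.046))
print('nest inner back top',f(252,287,.046),f(487,287,.046), 'side inner',f(252,350,.046),f(486,350,.046))
b=o['tcp_pos'][2]-.0105
print('module bottom',f(375,317,b),'sides',f(257,380,b+.02),f(496,380,b+.02), f(258,480,b+.031),f(491,480,b+.031))
print('neighbour nests near edges', f(187,226,.046),f(549,229,.046))
"
```

```text
[0.50062471 0.02650101 0.06601635]
nest outer back [ 0.0252 -0.0231  0.0201] [0.0253 0.0241 0.02  ]
nest inner back top [ 0.0223 -0.0197  0.02  ] [0.0224 0.0214 0.02  ] side inner [ 0.0107 -0.0201  0.02  ] [0.0108 0.0216 0.02  ]
module bottom [0.0198 0.0018 0.0105] sides [ 0.016  -0.0157 -0.0095] [ 0.0161  0.0196 -0.0095] [ 0.0053 -0.0146 -0.0205] [ 0.0054  0.0179 -0.0205]
neighbour nests near edges [ 0.0332 -0.0306  0.0201] [0.0328 0.0318 0.0201]
```

Scaled: -0.001 m is -0.05, 0.0145 m is 0.725.

```bash
python3 shift.py '[0, 0, -0.05, 0.2, 0, 0, 0, -0.05, 0.4, 0, 0, 0, -0.05, 0.6, 0, 0, 0, -0.05, 0.725, 0, 0, 0, -0.05, 0.725, 0]';  python3 -c "
from h import *
goto((.5006,.0275,.0505),.046)
print(ctrl.get_obs()['wrist_force'])
d=ctrl.get_image('wrist'); cv2.imwrite('pics/w6.png',cv2.resize(d['img'][100:320,140:420,::-1],None,fx=2.7,fy=2.7,interpolation=cv2.INTER_CUBIC))"
```

```text
time_s: 11.38
tcp_pos: [0.4999, 0.0275, 0.0507]
tool_rot: [1.0, 0.023, -0.0, 0.0]
wrist_force: [-1.8, -1.1, -0.6]
grip_width: 0.405
gripper_force: 30.0
t 11.375 tcp [0.4999 0.0275 0.0507] yaw 0.047 q7 -1.74 shift [0.0007 0.0001 0.0002] turn 0.001
[-1.79755975 -1.09911959 -0.55906369]
```

Scaled: -0.1 m is -5, -0.05 m is -2.5.

```bash
python3 shift.py '[0, 0, 0, 0.025, 0, 0.55, 0, 0, 0.025, 0, 0.55, 0, 0, 0.025, 0, 0.55, 0, 0, -2.5, 0, 0.55, 0, 0, -5, 0]';  python3 -c "
from h import *
goto((.5006,.0275,.0505),.046)
d=ctrl.get_image('wrist'); cv2.imwrite('pics/w6.png',d['img'][:,:,::-1])"
```

```text
time_s: 12.05
tcp_pos: [0.4995, 0.0275, 0.1512]
tool_rot: [1.0, 0.023, -0.001, 0.0]
wrist_force: [0.4, 1.3, 0.2]
grip_width: 0.555
gripper_force: 0.0
t 12.05 tcp [0.4995 0.0275 0.1512] yaw 0.047 q7 -1.73 shift [ 0.0013 -0.      0.1007] turn 0.001
```

View pics/w6.png

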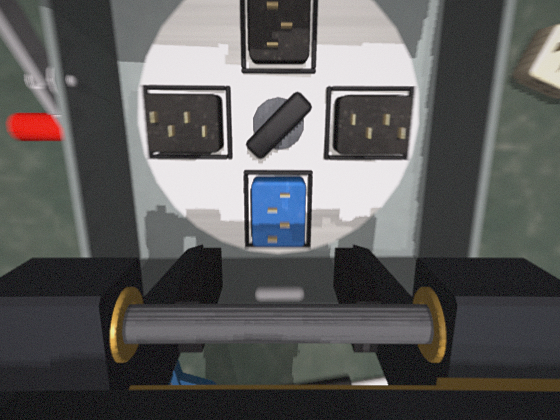

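The blue module sits flat inside the nest walls (245–310,172–247) and has been let go. Next is the stay. The shift command can't tilt the hand, so I'll grip the outer end of the knob with the hand yawed, keeping its body clear of the strap and the lid.

The manual's scale: shifts go in units of 20 mm and turns go in units of 0.25 rad. Converting my numbers, -0.16 m is -8, -0.14 m is -7, -0.18 rad is -0.72.

```bash
python3 shift.py '[0.6, 0, -1, -2.5, -0.72, 0.6, 0, -3, -2.5, -1.44, 0.6, 0, -5, -2.5, -2.16, 0.6, 0, -7, -2.5, -2.88, 0.6, 0, -8, -2.5, -3.6]'; python3 shift.py '[0.6, 0, 0, 0, -0.72, 0.6, 0, 0, 0, -1.44, 0.6, 0, 0, 0, -2.16, 0.6, 0, 0, 0, -2.88, 0.6, 0, 0, 0, -3.72]'; python3 shift.py '[0.6, 0, 0, 0, 0, 0.6, 0, 0, 0, 0]'; python3 -c "
from h import *
goto((.5463,.188,.12),1.88)
d=ctrl.get_image('wrist'); o=ctrl.get_obs(); print(proj(d,[(.5468,.1766,.056),(.5476,.160,.056),(.5461,.1935,.056)],o).round(0).tolist())
t=ctrl.get_image('side')['img']
c=np.hstack([cv2.resize(d['img'],(400,300)),cv2.resize(t[140:290,180:380],(400,300))])[:,:,::-1]; cv2.imwrite('pics/c7.png',c)
"
```

```text
time_s: 12.72
tcp_pos: [0.492, 0.1902, 0.2006]
tool_rot: [0.888, 0.46, 0.0, -0.001]
wrist_force: [0.1, 0.1, -0.1]
grip_width: 0.597
gripper_force: 0.0
time_s: 13.35
tcp_pos: [0.4924, 0.1872, 0.2003]
tool_rot: [0.598, 0.802, -0.0, -0.0]
wrist_force: [-0.3, 0.2, -0.3]
grip_width: 0.599
gripper_force: 0.0
time_s: 13.6
tcp_pos: [0.4924, 0.1872, 0.2005]
tool_rot: [0.601, 0.799, -0.0, -0.0]
wrist_force: [0.4, 0.3, 0.1]
grip_width: 0.598
gripper_force: 0.0
t 13.6 tcp [0.4924 0.1872 0.2005] yaw 1.851 q7 -0.67 shift [-0.0142  0.052   0.0805] turn -0.029
[[336.0, 220.0], [331.0, 239.0], [342.0, 201.0]]
```

View pics/c7.png

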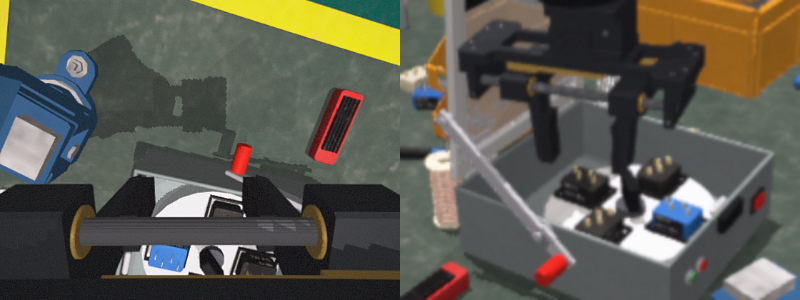

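The knob appears at (242,158) in the left panel, i.e. (339,221) in full pixels against (336,220) predicted. The side panel shows the stay locked and the module seated. Moving on to grip the knob.

Scaled: 0.158 m is 7.9, 0.052 m is 2.6, -0.03 rad is -0.12.

```bash
python3 shift.py '[0.5, -0.7, 2.6, 0, -0.12, 0.5, -0.7, 2.6, 2.5, -0.12, 0.5, -0.7, 2.6, 5, -0.12, 0.5, -0.7, 2.6, 7, -0.12, 0.5, -0.7, 2.6, 7.9, -0.12]'; python3 shift.py '[0.5, 0, 0, 0, 0, 0.3, 0, 0, 0, 0, 0, 0, 0, 0, 0, 0, 0, 0, 0, 0, 0, 0, 0, 0, 0]'; python3 -c "
from h import *
goto((.5463,.188,.042),1.88)
print(ctrl.get_obs()['wrist_force'],ctrl.get_obs()['moment'])"
```

```text
time_s: 14.32
tcp_pos: [0.5453, 0.1881, 0.0407]
tool_rot: [0.588, 0.809, -0.001, -0.0]
wrist_force: [0.2, 0.5, 0.4]
grip_width: 0.501
gripper_force: 0.0
time_s: 14.95
tcp_pos: [0.546, 0.1882, 0.0436]
tool_rot: [0.588, 0.809, -0.0, 0.0]
wrist_force: [-2.9, -1.3, 5.8]
grip_width: 0.209
gripper_force: 29.3
t 14.95 tcp [0.546  0.1882 0.0436] yaw 1.883 q7 -0.73 shift [-0.0003  0.0003  0.0016] turn 0.003
[-2.87477322 -1.27742621  5.84309484] [-0.25807787  0.47198689 -0.21596284]
```

```bash
cat > k.py <<'E'
from h import *
from scipy.optimize import brentq
PSI=.047
def piv(L): return np.array([130-80*np.cos(L),93+80*np.sin(L)])
pin=np.array([10,78.])
D=lambda L:np.hypot(*(piv(L)-pin))
def knob(d,lift):
    "knob box xz for pin at distance ~d along strap, strap centre line lift mm above pin"
    r=np.hypot(d,lift); L=brentq(lambda L:D(L)-r,.02,1.9); v=piv(L)-pin
    s=np.arctan2(v[1],v[0])-np.arcsin(lift/r)
    return piv(L)-180*np.array([np.cos(s),np.sin(s)]),L,s
# tool-axis shift per mm of box x, z at yaw
def shift(kx,kz,yaw): 
    w=PSI-yaw # box x direction in tool: x comp cos, y comp = -sin
    return np.array([kx*np.cos(w),-kx*np.sin(w),-kz])/1000
if __name__=="__main__":
    k0=knob(D(1.466),0)[0]; print(k0)
    for d,l in[(146,0),(150,0),(154,0),(158,0),(162,0),(158,5),(158,10),(158,15),(155,15),(150,15),(145,15),(140,15),(130,15),(120,15),(115,15),(110,15)]:
        k,L,s=knob(d,l); print(d,l,(k-k0).round(1),round(L,3),round(s,3),shift(*(k-k0),1.883).round(4))
E
python3 k.py
```

```text
[-15.71504087  56.21725958]
146 0 [-0.2 -0.2] 1.461 0.704 [ 0.0001 -0.0002  0.0002]
150 0 [2.5 2.8] 1.523 0.685 [-0.0007  0.0024 -0.0028]
154 0 [5.3 5.7] 1.586 0.665 [-0.0014  0.0051 -0.0057]
158 0 [8.1 8.6] 1.651 0.643 [-0.0021  0.0078 -0.0086]
162 0 [11.1 11.3] 1.72 0.62 [-0.0029  0.0107 -0.0113]
158 5 [ 4.8 13.3] 1.653 0.611 [-0.0013  0.0047 -0.0133]
158 10 [ 1.8 18.1] 1.657 0.578 [-0.0005  0.0018 -0.0181]
158 15 [-0.9 23.2] 1.663 0.544 [ 0.0002 -0.0008 -0.0232]
155 15 [-3.4 21.2] 1.614 0.559 [ 0.0009 -0.0033 -0.0212]
150 15 [-7.6 17.8] 1.534 0.582 [ 0.002  -0.0073 -0.0178]
145 15 [-11.6  14.3] 1.458 0.602 [ 0.003  -0.0112 -0.0143]
140 15 [-15.5  10.7] 1.384 0.621 [ 0.0041 -0.015  -0.0107]
130 15 [-23.1   3.4] 1.243 0.651 [ 0.0061 -0.0223 -0.0034]
120 15 [-30.5  -4. ] 1.109 0.674 [ 0.008  -0.0295  0.004 ]
115 15 [-34.2  -7.6] 1.044 0.682 [ 0.009  -0.033   0.0076]
110 15 [-37.9 -11.1] 0.98 0.688 [ 0.0099 -0.0366  0.0111]
```

Scaled: -0.0057 m is -0.285, 0.0051 m is 0.255.

```bash
python3 shift.py '[0, -0.035, 0.12, -0.14, 0, 0, -0.07, 0.255, -0.285, 0, 0, -0.07, 0.255, -0.285, 0]'; python3 -c "
from h import *
o=ctrl.get_obs();print(o['tcp_pos'],o['wrist_force'],o['moment'])"; python3 shift.py '[0, -0.02, 0.065, -0.07, 0, 0, -0.035, 0.135, -0.145, 0, 0, -0.035, 0.135, -0.145, 0]'; python3 -c "
from h import *
o=ctrl.get_obs();print(o['tcp_pos'],o['wrist_force'],o['moment'])"
```

```text
time_s: 15.32
tcp_pos: [0.5495, 0.1883, 0.0478]
tool_rot: [0.588, 0.809, -0.002, -0.001]
wrist_force: [-5.8, 0.9, -1.3]
grip_width: 0.209
gripper_force: 29.5
[0.54945893 0.18829274 0.04783932] [-5.81866208  0.90694415 -1.25294995] [-0.09862255  1.18281419 -0.22091826]
time_s: 15.7
tcp_pos: [0.5519, 0.1884, 0.0505]
tool_rot: [0.588, 0.809, -0.002, -0.002]
wrist_force: [-5.3, 0.3, -2.9]
grip_width: 0.207
gripper_force: 29.5
[0.55189013 0.18843868 0.05048307] [-5.33441303  0.32164037 -2.93935824] [-0.0632043   1.29241817 -0.22317938]
```

Scaled: 0.003 m is 0.15, -0.0027 m is -0.135.

```bash
python3 shift.py '[0, -0.02, 0.075, -0.07, 0, 0, -0.04, 0.15, -0.135, 0, 0, -0.04, 0.15, -0.135, 0]'; python3 shift.py '[0, -0.02, 0.075, -0.07, 0, 0, -0.04, 0.15, -0.135, 0, 0, -0.04, 0.15, -0.135, 0]'
```

```text
time_s: 16.08
tcp_pos: [0.5533, 0.1885, 0.0522]
tool_rot: [0.588, 0.809, -0.003, -0.003]
wrist_force: [-7.3, 2.5, -7.5]
grip_width: 0.212
gripper_force: 29.6
time_s: 16.45
tcp_pos: [0.5534, 0.1884, 0.053]
tool_rot: [0.587, 0.809, -0.005, -0.005]
wrist_force: [-9.9, 2.8, -17.1]
grip_width: 0.207
gripper_force: 29.6
```

```bash
python3 shift.py '[0, 0.04, -0.145, -0.2, 0, 0, 0.08, -0.29, -0.35, 0, 0, 0.11, -0.425, -0.5, 0, 0, 0.11, -0.425, -0.5, 0]'; python3 shift.py '[0, 0, 0, 0, 0]'
```

```text
time_s: 16.95
tcp_pos: [0.5488, 0.1885, 0.0665]
tool_rot: [0.588, 0.809, -0.002, -0.002]
wrist_force: [-8.1, -0.4, 4.6]
grip_width: 0.21
gripper_force: 29.3
time_s: 17.08
tcp_pos: [0.5487, 0.1885, 0.0667]
tool_rot: [0.588, 0.809, -0.002, -0.002]
wrist_force: [-8.6, -1.2, 5.4]
grip_width: 0.208
gripper_force: 29.3
```

Run:
```python
from k import *
k0=knob(D(1.466),0)[0]
c=np.array([-.0015,.0053,-.024])
for d in (160,155,150,145,140,135,130,125,120,115,110,105):
    k,L,s=knob(d,18); print(d,(k-k0).round(1),round(L,3),(shift(*(k-k0),1.883)-c).round(4))
```

```text
160 [-0.5 27.6] 1.702 [ 0.0016 -0.0058 -0.0036]
155 [-5.  24.4] 1.619 [ 0.0028 -0.0101 -0.0004]
150 [-9.3 21.1] 1.54 [ 0.0039 -0.0142  0.0029]
145 [-13.4  17.7] 1.463 [ 0.005  -0.0183  0.0063]
140 [-17.5  14.1] 1.39 [ 0.0061 -0.0222  0.0099]
135 [-21.4  10.6] 1.318 [ 0.0071 -0.026   0.0134]
130 [-25.3   7. ] 1.249 [ 0.0081 -0.0297  0.017 ]
125 [-29.2   3.4] 1.181 [ 0.0091 -0.0334  0.0206]
120 [-33.   -0.1] 1.115 [ 0.0101 -0.0371  0.0241]
115 [-36.8  -3.6] 1.05 [ 0.0111 -0.0408  0.0276]
110 [-40.6  -6.9] 0.986 [ 0.0121 -0.0445  0.0309]
105 [-44.5 -10.2] 0.923 [ 0.0132 -0.0482  0.0342]
```

```bash
python3 shift.py '[0, 0.04, -0.145, -0.18, 0, 0, 0.08, -0.29, -0.18, 0, 0, 0.11, -0.4, -0.1, 0, 0, 0.14, -0.505, -0.02, 0, 0, 0.14, -0.505, -0.02, 0]'; python3 shift.py '[0, 0.055, -0.205, 0.165, 0, 0, 0.11, -0.41, 0.335, 0, 0, 0.11, -0.41, 0.335, 0]'
```

```text
time_s: 17.7
tcp_pos: [0.5425, 0.1881, 0.0674]
tool_rot: [0.588, 0.809, 0.001, 0.001]
wrist_force: [2.8, -1.6, -0.2]
grip_width: 0.211
gripper_force: 29.0
time_s: 18.08
tcp_pos: [0.5321, 0.1875, 0.0602]
tool_rot: [0.588, 0.809, -0.001, -0.0]
wrist_force: [0.2, -1.4, 1.6]
grip_width: 0.206
gripper_force: 29.0
```

Scaled: -0.0188 m is -0.94, 0.0178 m is 0.89.

```bash
python3 shift.py '[0, 0.055, -0.195, 0.18, 0, 0, 0.105, -0.385, 0.355, 0, 0, 0.155, -0.57, 0.535, 0, 0, 0.205, -0.755, 0.715, 0, 0, 0.255, -0.94, 0.89, 0]'; python3 -c "
from k import *
o=ctrl.get_obs();d=o['tcp_pos']-np.array([.546,.1882,.0436]);print(d, 'box x',d[0]*np.cos(PSI)+d[1]*np.sin(PSI))"
```

```text
time_s: 18.7
tcp_pos: [0.5123, 0.1866, 0.0421]
tool_rot: [0.588, 0.809, -0.001, -0.0]
wrist_force: [-0.1, -3.3, 2.6]
grip_width: 0.204
gripper_force: 29.6
[-0.03366452 -0.00156787 -0.00148789] box x -0.03370100707814221
```

Scaled: 0.12 m is 6, -0.07 m is -3.5.

```bash
python3 shift.py '[0.7, 0, 0, 0, 0, 0.7, 0, -0.2, 0, 0, 0.7, 0, -0.3, -2.5, 0, 0.7, 3, -0.3, -3.5, 0, 0.7, 6, -0.3, -3.5, 0]'; python3 shift.py '[0.7, 3, 0, 0, 0, 0.7, 3, 0, 0, 0]'; python3 -c "
from h import *
goto((.39,.2,.25),.047)
s=ctrl.get_image('side')['img'];cv2.imwrite('pics/s8.png',s[:,:,::-1])"
```

```text
time_s: 19.32
tcp_pos: [0.4715, 0.3008, 0.1145]
tool_rot: [0.589, 0.808, 0.002, 0.0]
wrist_force: [0.5, 0.5, 0.7]
grip_width: 0.696
gripper_force: 0.0
time_s: 19.58
tcp_pos: [0.4482, 0.364, 0.1134]
tool_rot: [0.584, 0.812, 0.003, -0.003]
wrist_force: [-0.1, -1.0, 1.2]
grip_width: 0.7
gripper_force: 0.0
t 19.575 tcp [0.4482 0.364  0.1134] yaw 1.895 q7 -0.96 shift [-0.1359 -0.1072 -0.1377] turn 1.848
```

View pics/s8.png

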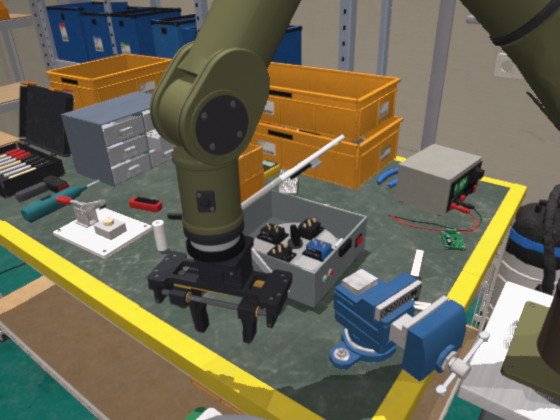

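The side view shows the stay free and the lid sinking with nothing in its way. The hand is clear to the left. I'll raise it, turn it and move above the lid's front bar.

```bash
python3 shift.py '[0.3, 0, 0, -2.5, 0.72, 0, 0, 0, -5, 1.44, 0, 0, 0, -7, 2.16, 0, 0, 0, -7, 2.88, 0, 0, 0, -7, 3.6]'; python3 shift.py '[0, 0, 0, 0, 0.72, 0, 0, 0, 0, 1.44, 0, 0, 0, 0, 2.16, 0, 0, 0, 0, 2.88, 0, 0, 0, 0, 3.8]'; python3 shift.py '[0, 0, 0, 0, 0, 0, 0, 0, 0, 0]';python3 -c "
from h import *
goto((.4554,.0238,.16),.047)"
```

```text
time_s: 20.25
tcp_pos: [0.4531, 0.354, 0.253]
tool_rot: [0.883, 0.469, 0.0, 0.001]
wrist_force: [-0.6, -0.3, -0.8]
grip_width: 0.156
gripper_force: 0.0
time_s: 20.88
tcp_pos: [0.4528, 0.3539, 0.2523]
tool_rot: [0.999, 0.034, -0.0, 0.001]
wrist_force: [-0.1, 0.7, 0.1]
grip_width: 0.006
gripper_force: 0.0
time_s: 21.12
tcp_pos: [0.4525, 0.3552, 0.2524]
tool_rot: [0.999, 0.039, -0.0, 0.0]
wrist_force: [0.0, -0.1, -1.0]
grip_width: 0.002
gripper_force: 0.0
t 21.125 tcp [0.4525 0.3552 0.2524] yaw 0.079 q7 -2.26 shift [-0.0231  0.3305  0.0927] turn 0.032
```

```bash
python3 shift.py '[0, 0, 0, 0, 0, 0, 0, 0, 0, 0, 0, 0, 0, 0, 0, 0, 0, 0, 0, 0, 0, 0, 0, 0, 0]' >/dev/null; python3 shift.py '[0, 0, 0, 0, 0, 0, 0, 0, 0, 0, 0, 0, 0, 0, 0, 0, 0, 0, 0, 0, 0, 0, 0, 0, 0]' >/dev/null;python3 shift.py '[0, -0.25, 3, 0, 0.128, 0, -0.5, 6, 0, 0.128, 0, -0.75, 9, 0, 0.128, 0, -0.95, 12, 0, 0.128, 0, -1.05, 15, 0, 0.128]'; python3 shift.py '[0, -0.1, 1.55, 0, 0, 0, -0.1, 1.55, 2, 0, 0, -0.1, 1.55, 4.5, 0, 0, -0.1, 1.55, 4.5, 0]'; python3 -c "
from h import *
goto((.4554,.0238,.1),.047)
a=ctrl.get_image('side')['img'].astype(int)
import subprocess
np.save('a.npy',a)"; python3 shift.py '[0, 0, 0, 0, 0, 0, 0, 0, 0, 0, 0, 0, 0, 0, 0, 0, 0, 0, 0, 0]' >/dev/null; python3 -c "
from h import *
b=ctrl.get_image('side')['img'].astype(int); print((abs(b-np.load('a.npy')).max(2)>40).sum())"
```

```text
time_s: 23.0
tcp_pos: [0.4543, 0.0537, 0.2529]
tool_rot: [1.0, 0.023, 0.0, 0.0]
wrist_force: [0.9, 0.2, 0.6]
grip_width: 0.004
gripper_force: 0.0
time_s: 23.5
tcp_pos: [0.4515, 0.0241, 0.1605]
tool_rot: [1.0, 0.022, -0.003, 0.0]
wrist_force: [-0.5, 0.7, 0.6]
grip_width: 0.005
gripper_force: 0.0
t 23.5 tcp [0.4515 0.0241 0.1605] yaw 0.045 q7 -1.75 shift [0.0043 0.0004 0.0605] turn -0.002
732
```

```bash
python3 - <<'E'
from h import *
a=ctrl.get_image('side')['img'].astype(int); np.save('a.npy',a)
E
python3 shift.py '[0, 0, 0, 0, 0, 0, 0, 0, 0, 0, 0, 0, 0, 0, 0, 0, 0, 0, 0, 0]'
python3 - <<'E'
from h import *
b=ctrl.get_image('side')['img'].astype(int); m=abs(b-np.load('a.npy')).max(2)>40; print(m.sum(),np.argwhere(m).mean(0) if m.any() else '')
goto((.4554,.0238,.1),.047)
E
```

```text
time_s: 24.65
tcp_pos: [0.4537, 0.0244, 0.1626]
tool_rot: [1.0, 0.022, -0.0, 0.0]
wrist_force: [-0.0, 0.6, -0.8]
grip_width: -0.002
gripper_force: 0.0
18 [134.55555556 374.        ]
t 24.7 tcp [0.4537 0.0244 0.1626] yaw 0.045 q7 -1.75 shift [0.0017 0.0007 0.0626] turn -0.002
```

The scene is now still, so the lid is at rest. I'll descend onto the front bar.

Scaled: 0.054 m is 2.7, 0.052 m is 2.6.

```bash
python3 shift.py '[0, 0.1, 0, 1.25, 0, 0, 0.1, 0, 2, 0, 0, 0.1, 0, 2.35, 0, 0, 0.1, 0, 2.6, 0, 0, 0.1, 0, 2.7, 0]'; python3 shift.py '[0, 0, 0, 0.1, 0, 0, 0, 0, 0.2, 0, 0, 0, 0, 0.2, 0]'
```

```text
time_s: 25.32
tcp_pos: [0.4558, 0.0245, 0.1087]
tool_rot: [1.0, 0.022, 0.0, 0.0]
wrist_force: [-0.6, 0.2, 8.0]
grip_width: 0.004
gripper_force: 4.4
time_s: 25.7
tcp_pos: [0.4557, 0.0245, 0.1057]
tool_rot: [1.0, 0.022, 0.0, 0.0]
wrist_force: [-1.7, 0.5, 7.3]
grip_width: 0.003
gripper_force: 3.8
```

Scaled: 0.007 m is 0.35, 0.006 m is 0.3.

```bash
python3 shift.py '[0, 0, 0, 0.1, 0, 0, 0, 0, 0.2, 0, 0, 0, 0, 0.3, 0, 0, 0, 0, 0.35, 0, 0, 0, 0, 0.35, 0]'; python3 shift.py '[0, 0, 0, 0.05, 0, 0, 0, 0, 0.1, 0, 0, 0, 0, 0.15, 0, 0, 0, 0, 0.15, 0]'
```

```text
time_s: 26.32
tcp_pos: [0.4561, 0.0245, 0.0983]
tool_rot: [1.0, 0.022, 0.001, 0.0]
wrist_force: [-1.5, 0.2, 11.2]
grip_width: 0.008
gripper_force: 5.4
time_s: 26.82
tcp_pos: [0.4561, 0.0245, 0.0978]
tool_rot: [1.0, 0.022, 0.002, -0.0]
wrist_force: [-5.8, 0.7, 42.8]
grip_width: 0.007
gripper_force: 21.7
```

The lid is at its hard stop (z = 0.0978, 43 N). I'll back off, then touch down at 0.103 to confirm it stayed shut; on the catch it would sit at 0.109.

```bash
python3 shift.py '[0, 0, 0, -0.75, 0, 0, 0, 0, -1.5, 0, 0, 0, 0, -1.5, 0, 0, 0, 0, -1.5, 0, 0, 0, 0, -1.5, 0]' | head -2; python3 shift.py '[0, 0, 0, 0.6, 0, 0, 0, 0, 1.1, 0, 0, 0, 0, 1.1, 0, 0, 0, 0, 1.1, 0]'; python3 shift.py '[0, 0, 0, -3, 0, 0, 0, 0, -6, 0, 0, 0, 0, -7.5, 0, 0, 0, 0, -7.5, 0, 0, 0, 0, -7.5, 0]'
python3 - <<'E'
from k import *
t=ctrl.get_image('top'); cv2.imwrite('pics/tf.png',t['img'][:,:,::-1])
s=ctrl.get_image('side'); cv2.imwrite('pics/sf.png',s['img'][:,:,::-1])
E
```

```text
time_s: 27.45
tcp_pos: [0.4554, 0.0245, 0.124]
time_s: 27.95
tcp_pos: [0.4556, 0.0245, 0.1024]
tool_rot: [1.0, 0.022, -0.0, 0.0]
wrist_force: [0.4, 0.1, 1.4]
grip_width: 0.007
gripper_force: 0.0
time_s: 28.58
tcp_pos: [0.455, 0.0244, 0.252]
tool_rot: [1.0, 0.022, -0.001, 0.0]
wrist_force: [-1.2, 0.4, 0.4]
grip_width: 0.005
gripper_force: 0.0
```

With no contact at 0.102, the lid has stayed shut. The arm is clear, so I'm handing in.

```bash
python3 -c "
from workcell import ctrl
print(ctrl.finish_job())"
```

```text
the job is handed in; nothing more can be done
None
```

The job is handed in at about 28.6 s: the turntable is at the front, the blue module is seated in the nest, the stay is free, and the lid is shut past its catch (confirmed by touch, with no contact at 0.102 m); no verdict came back.

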